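# Couple the drive rod of the tube shaker

## Task

Couple the bench shaker again: drop the eye of the loose drive rod over the crank pin, then swing the rod and push its hook onto the platform's drive pin until the sprung latch flips shut behind the pin. Tug the hook gently back against the shut latch, with about 8 N, to prove that it holds, and leave the rod lying flat in place. Never force the rod with more than 12 N, and leave everything else alone.

Things in the scene. Friction and masses are not known exactly. Their poses are not given: they have to be found in the camera images.
- shaker: Low white reciprocating bench shaker, fixed, 130 x 340 mm; a wire rack of purple-capped tubes, tops 150 mm up, rides on its sliding platform. Origin under it on the desk, x across it away from the robot, y along it to the left (crank end). A flat tongue of the platform reaches toward the crank and carries the drive pin. The space above tongue and crank is free.
- crank_pin (a point): foot of the upright steel crank pin, on its axis, 62 mm above the desk, on the flat collar where the rod's eye comes to lie. Pin 10 mm thick, 24 mm tall, its top 5 mm tapered to a 4 mm flat. The crank is geared and does not turn by hand. About 120 mm from the drive pin.
- pin_slot (a point): middle of the cross slot on top of the tongue, 62 mm above the desk. The drive pin (upright, 10 mm thick, 18 mm tall, steel) is clamped in this slot up to 4 mm from the middle, toward the shaker's +x or -x: not measured, find it by feel or sight. The platform slides along the shaker's y by +-8 mm under about 1.5 N, so a mouth some 6 mm off pulls it into line.
- drive_rod: Loose flat steel rod, 10 mm thick, 152 mm long, 0.3 kg, lying on the desk. Origin: axis of its eye (hole 13 mm, ring 27 mm), at the underside. It runs along its own -y to the hook, whose mouth opens to the rod's +x (flared lips at x 25 to 37 mm, back at x -16 mm, claw end at y -138 mm). Grip block on top at y -90 mm: 32 mm long (y), 14 mm wide (x), z 10 to 40 mm; shank below 16 mm wide.
- hook_seat (a point): point in the hook's throat, at the rod's underside, where the drive pin's axis stands when the hook is fully home (pin on the throat's floor); 120 mm along the rod's -y from its origin.
- latch (a joint): sprung latch, rad: 0 shut across the mouth (outer face 25 mm from hook_seat toward the rod's +x), up to 1.45 swung into the throat. It opens inward only, under 3 to 10 N of the pin, and springs shut once the pin's axis is within 2 to 3 mm of hook_seat. The pin then has 14 mm of play between throat floor and shut latch.
- dropper_bottle: brown dropper bottle, 29 x 29 x 102 mm, bystander; origin under its centre
- spare_eyepiece: black microscope eyepiece standing on the desk, 39 x 39 x 46 mm, bystander; origin under its centre
- stain_box: white carton, 51 x 51 x 89 mm, bystander; origin under its centre

How it is judged:
By the outcome, as a careful person would: the job done as asked, in the order asked, and still so for the second after the job is handed in, with the robot touching nothing.
It also fails if it takes over 64 s, if anything falls off the work surface, if the arm or the gripper's body presses on something with over 40 N, if the wrist force passes 120 N, or if a joint passes its speed limit or range.

## Robot

A 6-joint arm with a two-finger parallel gripper is mounted at the origin on a cart in front of the work surface, level with it; the furniture and walls round the work are solid. World frame = base frame: x ahead of the robot, y to its left, z up, the work surface at z = 0. Lengths are in mm, angles in rad, forces in N, time in s.
With the tool pointing down it reaches from about 275 to 725 mm from the base axis. Payload 5.6 kg.
Tool frame: the origin (TCP) lies at the very end of the fingers, on their centre line; the grasp point (between the pads) lies 19 mm behind it; z points along the fingers, y is the line along which they close (so a half turn about z gives the same grasp; the last joint's range is limited). The gripper opens to 85 mm and grips with 20 to 120 N. Pads are 22 mm wide; open, the fingers measure 114 mm over their backs; the gripper's body (76 mm by 85 mm) begins 54 mm behind the grasp point. The pads swing forward as they close: fully open they stand 13 mm farther back than shut.
Start: joints at [1.417, 0.255, 0.108, 0, -1.424, -0.285], TCP at [233.643, 497.9, 231.283] pointing down, gripper open.
Joint ranges: [-2.95, 2.95], [-1.21, 1.97], [-1.09, 1.5], [-2.87, 1.71], [-2.94, -0.07], [-3.05, 3.05]. Speed limits (rad/s): [2.57, 2.57, 3.14, 3.14, 3.14, 3.14].

## Interface

Orientations are given as a rotation vector (axis times angle).
In Python, from station import manip gives the robot as it stands. Calls block until the motion is done:
- manip.goto(position, orientation): joint-space move of the TCP to a pose.
- manip.servo_line(position, v=150, attitude=None): straight line of the TCP; attitude=None keeps the orientation; v is the mean speed in mm/s.
- manip.goto_joints(angles): joint-space move.
- manip.gripper_to(opening): finger opening in mm; the grip force is fixed at half the most; returns when the fingers have stopped.
- manip.sleep(seconds).
- manip.solve_ik(position, orientation): joint angles nearest the present ones, or None.
- manip.state(): the state.
- manip.grab_frame(name): name is "scene" or "top"; returns the picture (420x560x3 uint8, red, green, blue); there is no depth.
- manip.get_calibration(name): a dict with "intrinsics" (3x3 intrinsics, pixels), "position" and "orientation" of the camera in the world. Camera axes: x right, y up, looking along -z (the intrinsics and any distortion apply to the point x, -y, -z); pixel columns grow to the right and rows downward; lengths in mm; the calibration is good to about 2 mm. A picture is of the moment at which its call begins. get_calibration takes no time and is no camera call.
A pose or a line that the arm cannot do raises manip.PlanningError and nothing moves.
- manip.finish_job(): hands the job in; it is judged then, once.
Trained networks look in the newest picture that a camera, given by its name, has taken for a name from the list of things; names that differ only in an ending like _2 or _b are one class to them, and where a whole thing is asked for, a point or a joint stands for the part that bears it (a point fixed in the world has none). Each returns a list of dicts, best first, with "confidence" (0 to 1); they miss things now and then, are a little off and sometimes report something else, mostly with a low value. They report only what shows in the picture. A call takes as long as a camera call.
- manip.look_for(camera, query): "at" ([x, y, z] in mm, in world coordinates, good to about 4 mm: the middle of the surface that is visible of it).
- manip.trace(camera, query): "pixels" (420x560 bool, what is visible of it).
The state is a dict: "clock": time; "qpos": joint angles; "joint_velocities": joint speeds; "effort": joint torques, N m; "eef_pos": TCP position; "tcp_rot": TCP orientation; "wrist_force": force on the tool from outside, world axes, zero at the start; "wrist_torque": the same for the moment, N m; "gripper_width": finger opening in mm; "grip_force": force on a finger pad.
Only numpy, scipy, OpenCV 4.12 (cv2) and the standard library are available. Lean on these libraries where they do the work, as an engineer would, in place of code of your own. Each camera call takes 0.05 s, during which the arm holds its last target. There are 200 camera calls.

## Working session

There is one attempt and no reset: what is moved stays moved. The work goes in short steps, each a Python script; the robot and the scene stay as the last script left them, time stands still between calls to the robot, and variables do not carry over. Pictures are saved under pics/ and viewed, at most 10 in all, crops included, and the job is handed in when it is done.

```bash
mkdir -p pics; ls; python3 - <<'E'
from station import manip
import cv2, numpy as np
for c in ("scene","top"):
    im=manip.grab_frame(c); cv2.imwrite(f"pics/{c}0.png",im[:,:,::-1])
    k=manip.get_calibration(c); print(c,k)
    for q in ("shaker","crank_pin","pin_slot","drive_rod","hook_seat","latch","dropper_bottle","spare_eyepiece","stain_box"):
        try: print(q,[(np.round(d["at"]),round(d["confidence"],2)) for d in manip.look_for(c,q)[:2]])
        except Exception as e: print(q,e)
print(manip.state())
E
```

```text
pics
scene {'intrinsics': array([[436.60999839,   0.        , 283.75583615],
       [  0.        , 436.60999839, 214.90743417],
       [  0.        ,   0.        ,   1.        ]]), 'position': array([ 135.25619872, -441.46280515,  691.23135656]), 'orientation': array([ 0.72847827, -0.23573071, -0.64019742])}
shaker [(array([ 496., -224.,   61.]), 0.89)]
crank_pin [(array([503., -47.,  58.]), 0.62)]
pin_slot [(array([ 502., -268.,   65.]), 0.84)]
drive_rod [(array([418., 177.,   7.]), 0.63), (array([ 495., -226.,   60.]), 0.39)]
hook_seat [(array([416., 172.,  12.]), 0.8), (array([ 507., -270.,   60.]), 0.33)]
latch []
dropper_bottle [(array([565., 126.,  46.]), 0.82)]
spare_eyepiece [(array([582., 190.,  41.]), 0.83)]
stain_box [(array([584.,  58.,  69.]), 0.92)]
top {'intrinsics': array([[498.20673065,   0.        , 286.7463761 ],
       [  0.        , 498.20673065, 213.93586312],
       [  0.        ,   0.        ,   1.        ]]), 'position': array([ 316.66946853,   13.6497671 , 1127.44106553]), 'orientation': array([ 0.16885437, -0.1305834 , -1.59351942])}
shaker [(array([ 507., 
[... 397 characters left out ...]
)]
{'clock': 1.0, 'qpos': array([ 1.41661130e+00,  2.55084376e-01,  1.08190008e-01, -4.00209861e-06,
       -1.42388743e+00, -2.84631535e-01]), 'joint_velocities': array([-0.00132929,  0.00031162,  0.00101748, -0.00072715, -0.00015082,
        0.00111661]), 'effort': array([-4.08380974e-04, -3.86413121e+01,  2.38077754e+01,  5.36832377e+00,
       -5.62083114e-04,  4.47507844e-06]), 'eef_pos': array([233.63532291, 497.90150613, 231.28682619]), 'tcp_rot': array([-3.06626329e+00,  6.83772117e-01,  7.69343152e-06]), 'wrist_force': array([ 0.07949972, -0.59124153,  0.37965773]), 'wrist_torque': array([ 0.00165323,  0.0290924 , -0.02923727]), 'grip_force': 0.0, 'gripper_width': 85.42654340354386}
```

```bash
python3 - <<'E'
import cv2
a=cv2.imread("pics/scene0.png"); b=cv2.imread("pics/top0.png")
cv2.imwrite("pics/v1.png",cv2.resize(a,(800,600),interpolation=cv2.INTER_CUBIC))
cv2.imwrite("pics/v2.png",cv2.resize(b,(800,600),interpolation=cv2.INTER_CUBIC))
E
```

```text
(no output)
```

View pics/v1.png

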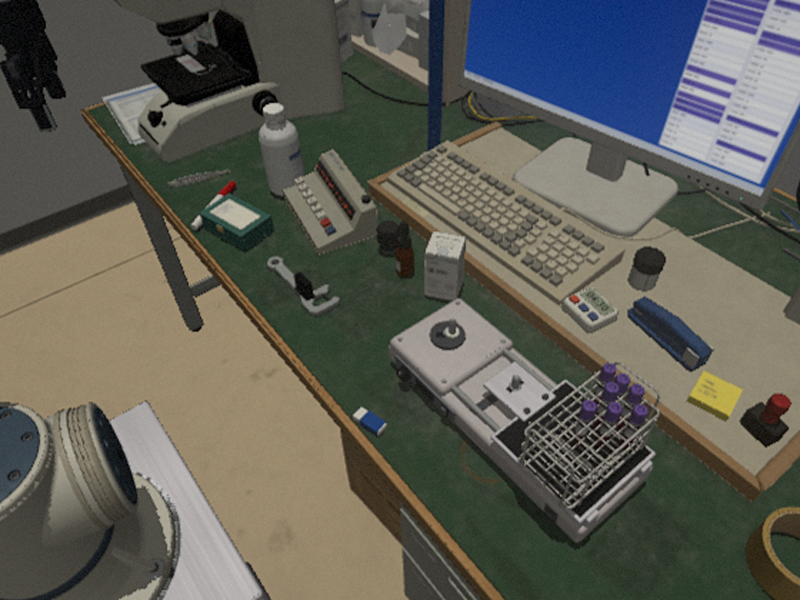

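View pics/v2.png

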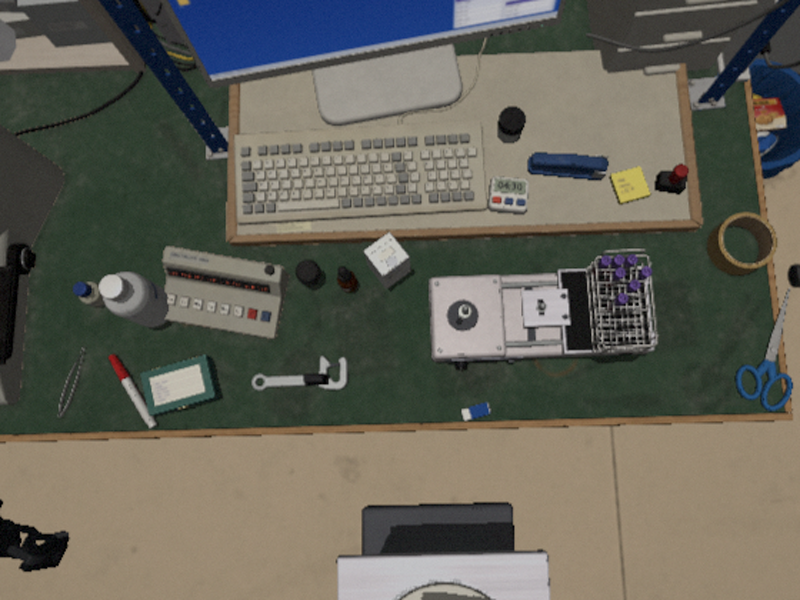

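```bash
python3 - <<'E'
import cv2, numpy as np
b=cv2.imread("pics/top0.png"); a=cv2.imread("pics/scene0.png")
R=lambda im,x,y,w,h,s: cv2.resize(im[y:y+h,x:x+w],(w*s,h*s),interpolation=cv2.INTER_CUBIC)
c=np.zeros((600,800,3),np.uint8)
c[:280,:560]=R(b,170,242,80,40,7)       # top rod
c[280:595,:560]=R(b,305,195,112,63,5)   # top pins
c[:250,565:765]=R(a,185,175,40,50,5)     # scene eye
c[280:580,560:800]=R(a,300,220,60,75,4) # scene crank
c[280:480,560:800]=R(a,325,247,60,50,4)
c[480:600,560:800]=R(a,290,220,60,30,4)
cv2.imwrite("pics/v3.png",c)
E
```

```text
(no output)
```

View pics/v3.png

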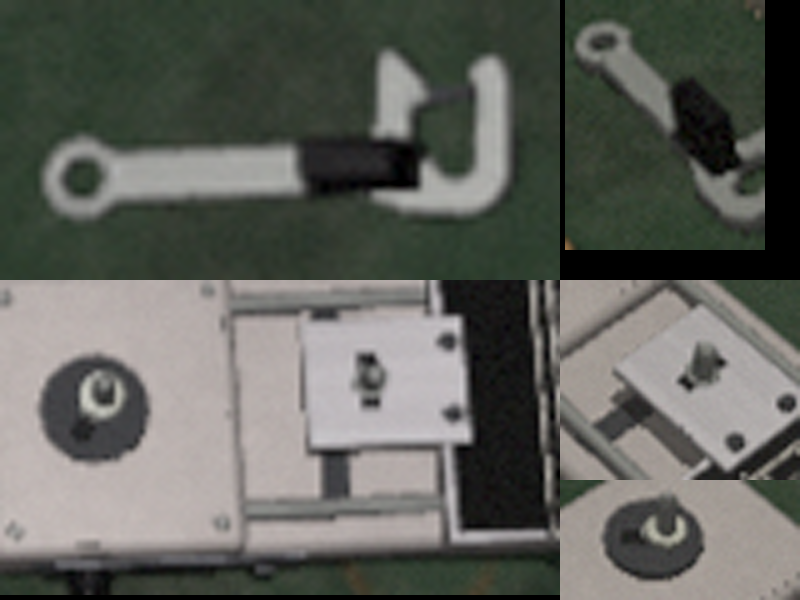

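```bash
cat > h.py <<'E'
import numpy as np, cv2
from scipy.spatial.transform import Rotation as Ro
from station import manip
def ray(c,uv):
    k=manip.get_calibration(c); K=k["intrinsics"]
    d=np.linalg.solve(K,[uv[0],uv[1],1.0])*[1,-1,-1]
    return k["position"],Ro.from_rotvec(k["orientation"]).apply(d)
def onz(c,uv,z):
    p,d=ray(c,uv); return p+d*(z-p[2])/d[2]
def proj(c,P):
    k=manip.get_calibration(c)
    q=Ro.from_rotvec(k["orientation"]).inv().apply(np.atleast_2d(P)-k["position"])*[1,-1,-1]
    q=q@k["intrinsics"].T; return q[:,:2]/q[:,2:]
def tri(u,v):
    A=[];b=[]
    for c,x in(("top",u),("scene",v)):
        p,d=ray(c,x); d=d/np.linalg.norm(d); M=np.eye(3)-np.outer(d,d); A.append(M); b.append(M@p)
    return np.linalg.lstsq(np.vstack(A),np.hstack(b),rcond=None)[0]
def att(yaw):  # tool down, finger closing line (tool y) along world x at yaw 0; yaw = rod yaw
    R=Ro.from_euler('z',yaw)*Ro.from_matrix(np.array([[0,1,0],[1,0,0],[0,0,-1]],float).T)
    return R.as_rotvec()
E
python3 - <<'E'
from h import *
np.set_printoptions(precision=1,suppress=True)
T=lambda x,y,s,ox,oy,px=0,py=0:((x-px+.5)/s-.5+ox,(y-py+.5)/s-.5+oy)
tr=lambda x,y:T(x,y,7,170,242); tp=lambda x,y:T(x,y,5,305,195,0,280)
sr=lambda x,y:T(x,y,5,185,175,565,0); sd=lambda x,y:T(x,y,4,325,247,560,280); sc=lambda x,y:T(x,y,4,290,220,560,480)
print("eye",onz("top",tr(78,177),10),onz("scene",sr(602,40),10))
for n,p in dict(block_l=(300,165),block_r=(418,165),throat=(450,182),lat=(445,97),clawend=(512,130)).items(): print(n,onz("top",tr(*p),40 if 'block' in n else 10))
print("crankfoot",onz("top",tp(101,395),62),onz("scene",sc(665,533),62)," top",onz("top",tp(104,383),86),onz("scene",sc(667,500),86))
print("drive slot",onz("top",tp(369,381),62),onz("scene",sd(704,372),62),"pin top",onz("top",tp(374,369),80),onz("scene",sd(708,348),80))
print("plate edges",onz("top",tp(303,315),62),onz("top",tp(310,447),62),onz("top",tp(460,317),62),onz("top",tp(470,443),62))
print("housing",onz("top",tp(228,285),55),onz("top",tp(243,550),55))
for y in(0.,-.4,.1):
    for p in((418,90,13),(500,-130,75)): print(y,p,manip.solve_ik(p,att(y)),manip.solve_ik(p,att(y+np.pi)))
E
```

```text
eye [417.9 279.9  10. ] [419.  279.4  10. ]
block_l [417. 203.  40.]
block_r [416. 166.  40.]
throat [413.  159.9  10. ]
lat [440.4 161.4  10. ]
clawend [429.1 139.9  10. ]
crankfoot [511.3 -45.4  62. ] [509.5 -47.9  62. ]  top [512.  -45.6  86. ] [509.2 -48.2  86. ]
drive slot [ 513.9 -161.6   62. ] [ 514.6 -161.7   62. ] pin top [ 515.7 -161.    80. ] [ 514.2 -161.7   80. ]
plate edges [ 544.  -134.7   62. ] [ 485.7 -134.5   62. ] [ 541.  -202.7   62. ] [ 485.4 -203.2   62. ]
housing [ 560.  -103.6   55. ] [ 442.8 -104.2   55. ]
0.0 (418, 90, 13) [ 0.6  0.2 -0.6  0.  -0.8  2.6] [ 0.6  0.2 -0.6  0.  -0.8 -0.6]
0.0 (500, -130, 75) None [ 0.   0.3 -0.3  0.  -1.  -0. ]
-0.4 (418, 90, 13) [ 0.6  0.2 -0.6 -0.  -0.8  2.2] [ 0.6  0.2 -0.6  0.  -0.8 -1. ]
-0.4 (500, -130, 75) [ 0.   0.3 -0.3 -0.  -1.   2.7] [ 0.   0.3 -0.3  0.  -1.  -0.4]
0.1 (418, 90, 13) [ 0.6  0.2 -0.6  0.  -0.8  2.7] [ 0.6  0.2 -0.6  0.  -0.8 -0.5]
0.1 (500, -130, 75) None [ 0.   0.3 -0.3  0.  -1.   0.1]
```

```bash
python3 - <<'E'
from h import *
np.set_printoptions(precision=2,suppress=True)
a=att(-0.015+np.pi); P=np.array([416.8,189.7,0])
manip.goto(P+[0,0,110],a); print(manip.state()["clock"])
manip.servo_line(P+[0,0,15]); 
s=manip.state(); print(s["clock"],s["eef_pos"],s["wrist_force"])
manip.gripper_to(5); s=manip.state(); print(s["clock"],s["eef_pos"],s["wrist_force"],s["gripper_width"],s["grip_force"])
manip.servo_line(P+[0,0,60]); manip.sleep(.1); s=manip.state(); print(s["clock"],s["eef_pos"],s["wrist_force"],s["wrist_torque"],s["gripper_width"],s["grip_force"])
E
```

```text
2.4083
3.1917 [417.39 190.46  15.73] [ 0.27 -0.15  0.56]
3.85 [417.31 189.94  15.49] [ 0.46 -0.12  4.29] 12.661056112780697 59.856905937194824
4.4 [415.61 188.91  58.43] [ 0.89  0.41 -2.54] [-0.03  0.02 -0.01] 12.757995724072451 58.87840211391449
```

```bash
cat >> h.py <<'E'
np.set_printoptions(precision=2,suppress=True)
def rod(yaw): return np.array([-np.sin(yaw),np.cos(yaw),0])   # rod +y in world
def rep(t=""):
    s=manip.state(); R=Ro.from_rotvec(s["tcp_rot"]).as_matrix(); yaw=np.arctan2(-R[1,1],-R[0,1])
    print(t,round(s["clock"],2),s["eef_pos"],"yaw %.3f"%yaw,"F",s["wrist_force"],"M",s["wrist_torque"]); return s
E
python3 - <<'E'
from h import *
P=np.array([416.8,189.7,0]); manip.servo_line(P+[0,0,145],v=250)
y=-.43; C=np.array([510.4,-46.6,0]); T=C-90*rod(y)
manip.goto(T+[0,0,145],att(y+np.pi)); rep()
manip.servo_line(T+[0,0,112]); manip.sleep(.15); rep()
b=manip.grab_frame("top"); a=manip.grab_frame("scene"); rep()
cv2.imwrite("pics/top1.png",b[:,:,::-1]); cv2.imwrite("pics/scene1.png",a[:,:,::-1])
R=lambda im,x,y,w,h,s: cv2.resize(im[y:y+h,x:x+w,::-1],(w*s,h*s),interpolation=cv2.INTER_CUBIC)
c=np.zeros((600,800,3),np.uint8); 
u=proj("top",C+[0,0,80])[0].astype(int); v=proj("scene",C+[0,0,80])[0].astype(int); print(u,v)
c[:600,:400]=R(b,u[0]-25,u[1]-37,50,75,8); c[:600,400:]=R(a,v[0]-25,v[1]-37,50,75,8)
cv2.imwrite("pics/v4.png",c)
E
```

```text
6.12 [ 472.77 -127.63  144.47] yaw -0.429 F [ 0.02 -0.26 -3.93] M [ 0.03 -0.02 -0.01]
 6.63 [ 473.84 -128.14  113.23] yaw -0.429 F [ 0.74  0.54 -2.58] M [-0.01  0.04  0.01]
 6.73 [ 473.58 -128.27  112.97] yaw -0.430 F [-0.    0.13 -2.77] M [-0.07  0.05  0.02]
[325 216] [316 225]
```

View pics/v4.png

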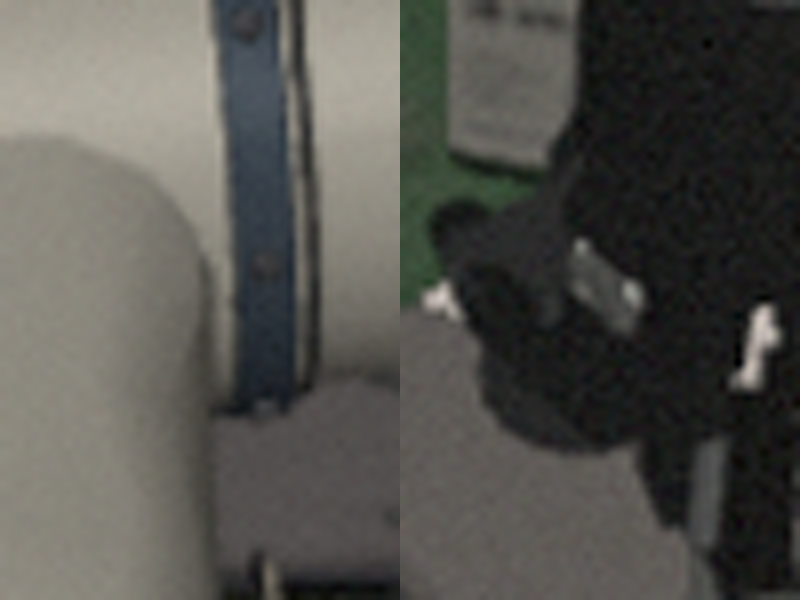

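```bash
cat >> h.py <<'E'
def meas(n=4,dt=.03):
    F=[];p=[];M=[]
    for _ in range(n):
        manip.sleep(dt); s=manip.state(); F.append(s["wrist_force"]); p.append(s["eef_pos"]); M.append(s["wrist_torque"])
    return np.mean(F,0),np.mean(p,0),np.mean(M,0)
E
python3 - <<'E'
from h import *
y=-.43; C=np.array([510.4,-46.6,0]); T=C-89.7*rod(y)
cmd=T+[0,0,107.]; manip.servo_line(cmd); manip.sleep(.2); F0,p,M0=meas(8); b=T-p; b[2]=0; print(F0,M0,p)
cmd=cmd+b; manip.servo_line(cmd,v=30); 
z=107
while z>84:
    z-=1.5; manip.servo_line([cmd[0],cmd[1],z],v=30); F,p,M=meas(4)
    e=p+89.7*rod(y); print(round(z,1),p,"eye",e[:2]-C[:2],"dF",F-F0,"dM",M-M0)
    if np.linalg.norm(F-F0)>2.5: break
rep(); np.save("base.npy",[F0,M0])
E
```

```text
[-0.03 -0.03 -3.11] [-0.02  0.03  0.  ] [ 473.05 -128.17  107.07]
105.5 [ 472.93 -128.1   105.44] eye [-0.07  0.03] dF [-0.16  0.64 -0.08] dM [-0.02 -0.01 -0.01]
104.0 [ 472.94 -128.11  103.96] eye [-0.07  0.03] dF [ 0.09  0.03 -0.01] dM [-0.02 -0.   -0.01]
102.5 [ 472.93 -128.12  102.47] eye [-0.07  0.01] dF [-0.04  0.09 -0.15] dM [-0.02 -0.02 -0.  ]
101.0 [ 472.94 -128.11  100.96] eye [-0.07  0.03] dF [-0.42  0.06 -0.11] dM [-0.03  0.01 -0.  ]
99.5 [ 472.92 -128.11   99.45] eye [-0.08  0.02] dF [-0.07 -0.05 -0.09] dM [ 0.01 -0.01  0.01]
98.0 [ 472.94 -128.1    97.98] eye [-0.06  0.03] dF [-0.07  0.54 -0.17] dM [-0.01 -0.02 -0.02]
96.5 [ 473.19 -128.04   96.59] eye [0.18 0.09] dF [0.41 0.54 0.18] dM [ 0.21 -0.28 -0.04]
95.0 [ 473.31 -127.92   95.05] eye [0.31 0.22] dF [1.77 1.54 0.26] dM [ 0.53 -0.7  -0.11]
93.5 [ 473.27 -127.94   93.59] eye [0.26 0.19] dF [2.26 2.27 0.43] dM [ 0.95 -0.99 -0.13]
 11.15 [ 473.25 -127.94   93.59] yaw -0.430 F [ 2.42  2.27 -2.46] M [ 0.98 -0.99 -0.16]
```

```bash
python3 - <<'E'
from h import *
y=-.43; C=np.array([510.4,-46.6,0]); F0,M0=np.load("base.npy")
T=C-89.7*rod(y); cmd=np.array([472.9,-128.2,93.5])
F,p,M=meas(4)
for i in range(40):
    f=(F-F0); n=np.linalg.norm(f[:2])
    cmd[:2]+=np.clip(.35*f[:2]*max(0,1-.8/(n+1e-6)),-.8,.8)
    if n<3 and f[2]<3: cmd[2]-=1.5
    manip.servo_line(cmd,v=30); F,p,M=meas(3)
    print(cmd,p,"eye",(p+89.7*rod(y)-C)[:2],"dF",F-F0,"dM",M-M0)
    if F[2]-F0[2]>3 and cmd[2]<81 or cmd[2]<76 or np.linalg.norm(F-F0)>8: break
rep()
E
```

```text
[ 473.7 -127.4   93.5] [ 473.29 -127.63   93.35] eye [0.29 0.51] dF [1.52 0.47 0.21] dM [ 0.17 -0.41 -0.05]
[ 473.96 -127.32   92.  ] [ 473.45 -127.42   91.7 ] eye [0.44 0.71] dF [ 0.61 -0.    0.09] dM [ 0.02 -0.06 -0.02]
[ 473.96 -127.32   90.5 ] [ 473.81 -127.35   90.4 ] eye [0.8  0.78] dF [-0.21  0.46 -0.46] dM [-0.    0.01  0.02]
[ 473.96 -127.32   89.  ] [ 473.91 -127.33   88.96] eye [0.9 0.8] dF [ 0.12  0.44 -0.4 ] dM [ 0.01 -0.02  0.  ]
[ 473.96 -127.32   87.5 ] [ 473.93 -127.32   87.46] eye [0.92 0.81] dF [-0.27  0.19 -0.16] dM [-0.03 -0.03 -0.01]
[ 473.96 -127.32   86.  ] [ 473.93 -127.31   85.95] eye [0.92 0.82] dF [0.08 0.26 0.4 ] dM [-0.04  0.    0.  ]
[ 473.96 -127.32   84.5 ] [ 473.94 -127.33   84.45] eye [0.93 0.8 ] dF [ 0.48 -0.16 -0.73] dM [-0.01  0.03  0.  ]
[ 473.96 -127.32   83.  ] [ 473.93 -127.32   82.96] eye [0.92 0.81] dF [-0.13 -0.23  0.5 ] dM [-0.    0.    0.01]
[ 473.96 -127.32   81.5 ] [ 473.92 -127.32   81.45] eye [0.92 0.82] dF [-0.03 -0.15  0.41] dM [-0.01  0.01 -0.02]
[ 473.96 -127.32   80.  ] [ 473.94 -127.33   79.97] eye [0.94 0.81] dF [ 0.17 -0.01  0.4 ] dM [-0.04  0.01  0.01]
[ 473.96 -127.32   78.5 ] [ 473.93 -127.32   78.45] eye [0.93 0.81] dF [ 0.24  0.07 -0.05] dM [-0.02 -0.01 -0.01]
[ 473.96 -127.32   77.  ] [ 474.31 -127.42   77.45] eye [1.31 0.71] dF [-0.35 -0.    4.37] dM [ 0.11  0.27 -0.  ]
 15.48 [ 474.32 -127.4    77.45] yaw -0.430 F [-0.4  -0.57  1.69] M [0.1  0.24 0.03]
```

```bash
python3 - <<'E'
from h import *
y=-.43; F0,M0=np.load("base.npy")
cmd=np.array([473.96,-127.32,78.0]); manip.servo_line(cmd,v=30); F,p,_=meas(3); print(p,F-F0)
for ax,sg in((0,1),(1,1),(0,-1)):
    base=cmd.copy()
    for k in range(1,8):
        c=base.copy(); c[ax]+=sg*.6*k; manip.servo_line(c,v=30); F,p,_=meas(3); f=(F-F0); print(ax,sg,k,p,f)
        if -f[ax]*sg>1.6: break
    # hole radial clearance 1.5: step back off the edge
    cmd=base.copy(); cmd[ax]=p[ax]-sg*1.5
    manip.servo_line(cmd,v=30)
    if ax==1: pass
np.save("c.npy",cmd); print(cmd); rep()
E
```

```text
[ 473.66 -127.26   77.61] [0.06 0.4  0.09]
0 1 1 [ 474.53 -127.3    77.92] [-0.01  0.37 -0.01]
0 1 2 [ 475.17 -127.31   78.  ] [ 0.46 -0.15 -0.34]
0 1 3 [ 475.77 -127.31   77.99] [ 0.23  0.26 -0.04]
0 1 4 [ 476.19 -127.32   77.95] [-0.43  0.33  0.5 ]
0 1 5 [ 476.49 -127.33   77.83] [-2.41  0.15  0.7 ]
1 1 1 [ 475.16 -126.7    78.06] [-0.25 -0.15 -0.36]
1 1 2 [ 475.01 -126.11   78.  ] [-0.01  0.07 -0.06]
1 1 3 [ 475.   -125.51   78.  ] [ 0.06 -0.66  0.09]
1 1 4 [ 474.96 -125.01   78.01] [-0.38 -0.73  0.03]
1 1 5 [ 474.87 -124.8    78.09] [-0.84 -4.15  1.01]
0 -1 1 [ 474.43 -126.14   78.  ] [-0.16  0.39  0.07]
0 -1 2 [ 473.78 -126.29   78.01] [-0.01  0.19  0.6 ]
0 -1 3 [ 473.18 -126.29   78.01] [ 0.09 -0.17  0.03]
0 -1 4 [ 472.92 -126.25   78.08] [ 1.54  0.49 -0.63]
0 -1 5 [ 472.66 -126.16   78.18] [ 4.08  1.16 -1.57]
[ 474.16 -126.3    78.  ]
 21.83 [ 473.24 -126.46   77.68] yaw -0.430 F [-0.67 -0.95 -3.57] M [-0.09 -0.01  0.02]
```

```bash
python3 - <<'E'
from h import *
F0,M0=np.load("base.npy"); L=89.7; y0=-.43
C=np.array([474.6,-126.5,78.0])+L*rod(y0)
def go(y,off,v=40): manip.servo_line(C-L*rod(y)+off,v=v,attitude=att(y+np.pi))
off=np.zeros(3); th=-.43
go(th,off)
for t in(-.37,-.31): th=t; go(th,off)
F,p,M=meas(3)
while manip.state()["clock"]<45:
    r=rod(th); rx=np.array([r[1],-r[0],0]); f=F-F0; ft=f@rx; fr=f@r
    s=manip.state(); print("%.2f th %.3f ft %.2f fr %.2f fz %.2f Mz %.2f"%(s["clock"],th,ft,fr,f[2],(M-M0)[2]), p-(C-L*r), off)
    if ft<-9.5 or abs(fr)>7 or abs(f[2])>7 or th>.09: break
    if abs(fr)>1.2: off=off+.2*(fr-np.sign(fr)*.8)*r
    off[2]+= .05*f[2] if abs(f[2])>1.5 else 0
    th+=.010 if ft>-2.5 and th<-.06 else .005
    go(th,off); F,p,M=meas(2,.03)
print(C); np.save("sw.npy",[C,off,[th,0,0]]); rep()
E
```

```text
22.75 th -0.310 ft 0.65 fr -0.08 fz 0.21 Mz 0.00 [-0.33  0.08 -0.1 ] [0. 0. 0.]
23.07 th -0.300 ft 0.25 fr 0.38 fz -0.01 Mz -0.01 [-0.04  0.03  0.03] [0. 0. 0.]
23.38 th -0.290 ft -0.95 fr 0.59 fz -0.16 Mz 0.01 [-0.04  0.08 -0.05] [0. 0. 0.]
23.70 th -0.280 ft -2.60 fr 0.79 fz -0.15 Mz 0.00 [-0.47  0.12 -0.23] [0. 0. 0.]
24.02 th -0.275 ft -3.11 fr 1.00 fz 0.17 Mz -0.05 [-0.34  0.04 -0.23] [0. 0. 0.]
24.33 th -0.270 ft -2.37 fr 0.56 fz -0.96 Mz -0.04 [ 0.06  0.   -0.05] [0. 0. 0.]
24.65 th -0.260 ft -2.03 fr 1.12 fz -0.57 Mz -0.01 [ 0.2  -0.04  0.04] [0. 0. 0.]
24.97 th -0.250 ft -1.62 fr 0.87 fz -0.65 Mz -0.01 [ 0.39 -0.01  0.14] [0. 0. 0.]
25.28 th -0.240 ft -2.38 fr 1.14 fz 0.45 Mz -0.06 [ 0.   -0.06  0.05] [0. 0. 0.]
25.60 th -0.230 ft -5.24 fr -0.38 fz 2.64 Mz -0.12 [-0.89 -0.14 -0.11] [0. 0. 0.]
25.92 th -0.225 ft -6.02 fr 0.20 fz 2.08 Mz -0.17 [-1.32 -0.17 -0.11] [0.   0.   0.13]
26.23 th -0.220 ft -6.72 fr 0.27 fz 2.33 Mz -0.18 [-1.66 -0.15 -0.16] [0.   0.   0.24]
26.55 th -0.215 ft -6.65 fr 0.25 fz 3.09 Mz -0.19 [-1.82 -0.15 -0.15] [0.   0.   0.35]
26.87 th -0.210 ft -6.81 f
[... 4089 characters left out ...]
3.02 Mz -0.19 [-1.23 -1.15  0.15] [-0.08 -1.19  0.49]
41.75 th 0.025 ft -7.25 fr 0.78 fz 3.67 Mz -0.29 [-1.68 -1.12  0.15] [-0.08 -1.19  0.64]
42.07 th 0.030 ft -7.07 fr 0.88 fz 3.35 Mz -0.45 [-2.11 -1.09  0.18] [-0.08 -1.19  0.82]
42.38 th 0.035 ft -7.97 fr 0.86 fz 3.31 Mz -0.65 [-2.54 -1.1   0.14] [-0.08 -1.19  0.99]
42.70 th 0.040 ft -7.72 fr 0.61 fz 3.65 Mz -0.78 [-2.93 -1.1   0.16] [-0.08 -1.19  1.16]
43.02 th 0.045 ft -9.44 fr 1.11 fz 2.77 Mz -1.02 [-3.35 -1.09  0.15] [-0.08 -1.19  1.34]
43.33 th 0.050 ft -9.90 fr 1.74 fz 3.37 Mz -1.09 [-3.73 -1.09  0.17] [-0.08 -1.19  1.48]
[511.99 -44.97  78.  ]
 43.33 [ 512.73 -135.65   78.16] yaw 0.047 F [-10.46   1.91   0.29] M [ 0.15  3.72 -1.05]
```

```bash
python3 - <<'E'
from h import *
F0,M0=np.load("base.npy"); L=89.7; C,off,_=np.load("sw.npy"); off[2]=.3
def go(y,off,v=40): manip.servo_line(C-L*rod(y)+off,v=v,attitude=att(y+np.pi))
for th in (.01,-.04,-.085):
    go(th,off); F,p,M=meas(2); print(th,F-F0,p-(C-L*rod(th)),manip.state()["clock"])
ok=False
while manip.state()["clock"]<54:
    r=rod(th); rx=np.array([r[1],-r[0],0]); f=F-F0; ft=f@rx; fr=f@r
    print("%.2f th %.3f ft %.2f fr %.2f fz %.2f"%(manip.state()["clock"],th,ft,fr,f[2]), p-(C-L*r))
    if ft>7.6: ok=True; break
    if abs(fr)>6 or abs(f[2])>6 or th<-.24: break
    if abs(fr)>1.5: off=off+.2*(fr-np.sign(fr)*.8)*r
    th-=.007 if ft<3 else .005 if ft<6 else .003
    go(th,off); F,p,M=meas(2)
np.save("sw.npy",[C,off,[th,0,0]])
if ok: 
    for _ in range(2): F,p,M=meas(3); print("hold",F-F0)
rep()
E
```

```text
0.01 [-2.56 -0.49 -0.63] [-0.26 -1.15  0.05] 43.65
-0.04 [-0.38  1.16  0.01] [ 0.72 -1.05  0.56] 43.975
-0.085 [-0.47  1.1   0.47] [ 0.55 -1.19  0.54] 44.2917
44.29 th -0.085 ft -0.57 fr 1.06 fz 0.47 [ 0.55 -1.19  0.54]
44.61 th -0.092 ft 0.07 fr 0.20 fz -0.04 [ 0.22 -1.22  0.42]
44.92 th -0.099 ft 0.12 fr -0.21 fz 0.66 [-0.07 -1.24  0.31]
45.24 th -0.106 ft -0.48 fr -0.52 fz 0.03 [-0.09 -1.18  0.31]
45.56 th -0.113 ft -0.19 fr -0.17 fz 0.24 [-0.1  -1.19  0.29]
45.88 th -0.120 ft -0.25 fr -0.21 fz 0.21 [-0.09 -1.19  0.3 ]
46.19 th -0.127 ft 2.06 fr 0.04 fz -0.70 [ 0.4  -1.18  0.45]
46.51 th -0.134 ft 5.24 fr -0.24 fz -1.79 [ 0.92 -1.18  0.56]
46.83 th -0.139 ft 6.15 fr -0.19 fz -3.84 [ 1.32 -1.18  0.6 ]
47.14 th -0.142 ft 6.96 fr 0.10 fz -4.20 [ 1.54 -1.15  0.63]
47.46 th -0.145 ft 7.29 fr 0.65 fz -4.73 [ 1.76 -1.14  0.62]
47.77 th -0.148 ft 8.04 fr -0.24 fz -5.40 [ 1.99 -1.12  0.65]
hold [ 8.49 -1.08 -4.72]
hold [ 8.23 -0.66 -5.4 ]
 47.98 [ 500.76 -134.82   78.64] yaw -0.147 F [ 8.98  0.08 -9.26] M [-0.23 -2.91  0.61]
```

```bash
python3 - <<'E'
from h import *
F0,M0=np.load("base.npy"); L=89.7; C,off,_=np.load("sw.npy"); off[2]=.3; th=-.06
def go(y,off,v=40): manip.servo_line(C-L*rod(y)+off,v=v,attitude=att(y+np.pi))
go(th,off); F,p,M=meas(3); print(F-F0,p)
for k in range(5):
    if (F-F0)[2]>1.2: break
    off[2]-=.35; go(th,off); F,p,M=meas(2); print(F-F0,p)
manip.gripper_to(40); T=C-L*rod(th)+off; s=rep("open")
manip.servo_line([T[0],T[1],145],v=150); rep("up")
P=np.array([380,-60,220.]); 
manip.goto(P,att(np.pi)); s=rep("away")
b=manip.grab_frame("top"); a=manip.grab_frame("scene")
R=lambda im,x,y,w,h,s: cv2.resize(im[y:y+h,x:x+w,::-1],(w*s,h*s),interpolation=cv2.INTER_CUBIC)
c=np.zeros((600,800,3),np.uint8)
c[:,:400]=R(b,315,180,80,120,5); c[:,400:]=R(a,295,200,80,120,5); cv2.imwrite("pics/v5.png",c)
E
```

```text
[-0.05 -0.1  -0.  ] [ 505.62 -135.69   78.02]
[0.03 0.4  0.13] [ 506.36 -135.7    77.94]
[ 0.39 -0.25 -0.46] [ 506.51 -135.68   77.58]
[-1.57  0.62  4.07] [ 506.58 -135.73   77.51]
open 49.75 [ 506.78 -135.74   77.41] yaw -0.060 F [-0.55 -0.74 -0.07] M [-0.01  0.03 -0.04]
up 50.35 [ 506.06 -135.47  144.22] yaw -0.060 F [-0.48  0.37 -0.42] M [-0.01  0.01 -0.01]
away 51.05 [379.68 -59.87 219.35] yaw 0.001 F [ 0.3  -0.37 -0.59] M [-0.04 -0.04  0.  ]
```

View pics/v5.png

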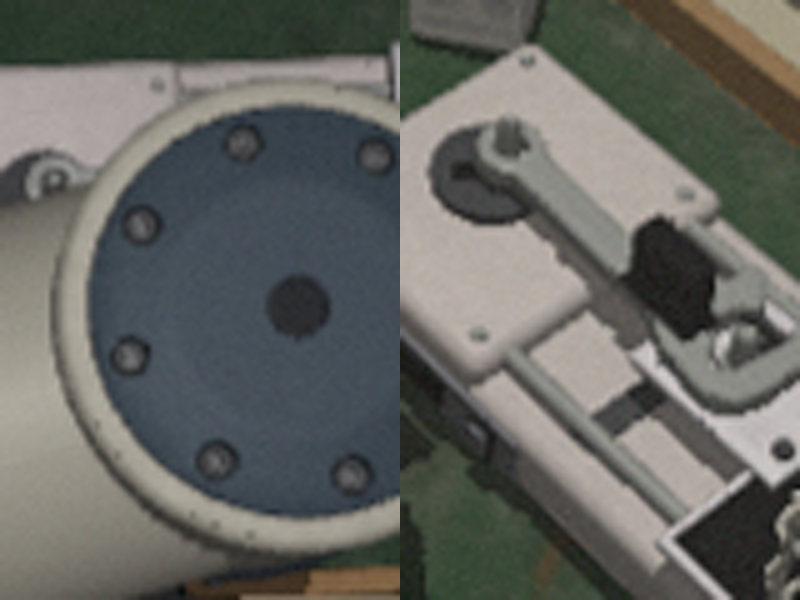

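The scene half shows the eye down on the crank pin (~510,135), the drive pin inside the hook (~740,345), and the rod lying flat. The tug at 8 N was held by the latch.

```bash
python3 -c "
from station import manip
print(manip.finish_job())"
```

```text
the job is handed in; nothing more can be done
None
```

The shaker is coupled and handed in at about 51 s: the eye is on the crank pin, the drive pin is behind the shut latch (held an 8 N tug), and the rod is released lying flat, with its force staying under 12 N in my readings.

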